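# Release the eccentric lock and send the vial carrier home

### The arm

A 6-joint arm with a two-finger parallel gripper is mounted at the origin on the work surface. World frame = base frame: x ahead of the robot, y to its left, z up, the work surface at z = 0. Lengths are in m, angles in rad, forces in N, time in s.
With the tool pointing down it reaches from about 0.325 to 0.85 m from the base axis. Payload 15.5 kg.
Tool frame: the origin (TCP) lies at the very end of the fingers, on their centre line; the grasp point (between the pads) lies 19 mm behind it; z points along the fingers, y is the direction in which the jaws open and shut (so a half turn about z gives the same grasp; the last joint's range is limited). The gripper opens to 91 mm and grips with 3 to 60 N. Pads are 32 mm wide; open, the fingers measure 118 mm over their backs; the gripper's body (76 mm by 178 mm) begins 60 mm behind the grasp point.
Start: joints at [1.141, 0.494, 1.345, -0, 1.302, -0.096], TCP at [0.205, 0.591, 0.214] pointing down, gripper open.
Joint ranges: [-2.91, 2.91], [-0.82, 2.16], [0.22, 2.67], [-1.22, 4.37], [0.12, 2.79], [-3.08, 3.08]. Speed limits (rad/s): [1.89, 1.89, 2.57, 3.01, 3.01, 3.01].

### API

Orientations are given as a rotation vector (axis times angle).
In Python, from station import sense, eyes, order gives the robot as it stands.
- The arm moves only by the tool apply_moves, never from a script. Its argument "deltas" is a list of rows, each an object of numbers: "dx", "dy", "dz": the shift along the tool's x, y, z in m; "turn": the turn about the tool's z in degrees. A call has 1 to 10 rows; each row shifts and turns the commanded pose from where the row before left it, along the tool's axes as they then stand; what a row does not reach is not made up. A row lasts 1/12 s, in which the tool goes at most 41.7 mm and 7.16 degrees, less where a joint would pass 70% of its speed; a pose out of reach is approached as far as the arm can. A call with a gripper value outside its range is refused whole. "gripper" is the closure in counts, from 0 (fully open) to 255 (shut), set as the call begins (left out, the last holds). The fingers move at their own pace and stop on an object; "squeeze" is the grip in N (left out, the last holds). Time passes only in rows, so rows that do not move let the fingers close. It gives the time, the measured TCP pose, the force and the opening at its end, in the units of the state.
- sense(): the state, without advancing time (a new reading comes with each control period).
- eyes.read_camera(name): name is "side" or "top"; returns a dict with "color" (400x640x3 uint8, red, green, blue), "K" (3x3 intrinsics, pixels), "rvec" (rotation vector, rad) and "tvec" (3), from world to camera coordinates, as OpenCV has them. Camera axes: x right, y down, z forward; pixel columns grow to the right and rows downward; lengths in m; the calibration is good to about 2 mm. A picture is of the moment at which its call begins. There is no depth.
- order.hand_in(): hands the job in, once; it reports no verdict.
The state is a dict: "t": time; "qpos": joint angles; "joint_velocities": joint speeds; "joint_torque": joint torques, N m; "tool_pos": TCP position; "tcp_rot": TCP orientation; "contact_force": force on the tool from outside, world axes, zero at the start; "ft_torque": the same for the moment, N m; "finger_gap": finger opening in m.
Only numpy, scipy, OpenCV 4.12 (cv2) and the standard library are available. Lean on these libraries where they do the work, as an engineer would, in place of code of your own. Each camera call takes 0.05 s, during which the arm holds its last target. There are 200 camera calls.

### The job

The blue vial carrier of the reading station is locked back by the brass eccentric cam in front of it. With a fingertip, gently push the red lever's post round until the lever points straight along the green stripe (the cam's low point), and only then push the carrier gently forward from behind until it is fully home. Leave the lever there and leave the bottle, jar, carton and dishes around the station where they stand.

Things in the scene. Friction and masses are not known exactly. Their poses are not given: they have to be found in the camera images.
- station: White base plate fixed to the counter, 12 mm thick, x -115 to 170 mm, y -75 to 75. Origin: on the counter, on the slide's centre line; x = forward, the way the carrier goes home; y left. Side rails, top at 28 mm, at y +-53, x -115 to 35. Grey reader on a post: x 0 to 40, y -81 to -50, 135 mm high. Green index stripe for the lever: on the plate, x 116 to 166, y 0.
- carrier (a joint): Slide of the blue vial carrier, m: 0 back, 0.040 fully home at a hard stop (station +x); starts within 4 mm of 0. Drags with 3 N, stays where left. Block 90 mm wide, 14 to 50 mm high, station x -85 to -5 mm at 0; fixed vials on it reach 80 mm. A shoe 56 mm wide stands 12.5 mm ahead of it and strikes the cam: with the cam locked the carrier stops 9 to 20 mm short of home.
- push_face (a point): Centre of the carrier's upright rear face (white panel), 32 mm above the counter; moves with the carrier. Its x axis is the pushing direction; the space behind it is free.
- cam (a joint): Angle of the brass cam and red lever about the upright cam axis, rad. 0 = low point toward the carrier: lever straight forward (station +x) over the green stripe. Positive = lever to the left (anticlockwise from above). Starts at 1.1 to 1.6, so push it clockwise; stops at -0.7 and 1.75, none at 0. Friction 0.35 N m (about 5.5 N at the post); stays where left.
- lever_post (a point): Centre of the top of the lever's upright round red post, 74 mm above the counter; post 18 mm in diameter, 65 mm from the cam axis. Below it the bar, 14 mm wide, 30 to 38 mm high, and the brass disc, 72 mm in diameter, 16 to 30 mm high, its centre 20 mm off the axis on the lever's side.
- cam_axis (a point): Point on the fixed upright axis of the cam, 65 mm ahead of the station's origin, 30 mm above the counter.
- saline_bottle: Loose clear bottle, 60 mm in diameter, 130 mm high, bystander. Origin: centre of its underside.
- pill_jar: Loose amber jar with white lid, 54 mm in diameter, 75 mm high, bystander. Origin: centre of its underside.
- carton: Loose white carton 50 x 70 x 50 mm, bystander. Origin: centre of its underside.
- dish_stack: Loose stack of clear dishes, 84 mm in diameter, 30 mm high, bystander. Origin: centre of its underside.

How it is judged:
On the way:
1. the lever is at the green stripe (cam within 0.25 rad of its low point) while the carrier is still back (less than 12 mm forward) (value of joint cam between -0.25 and 0.25 rad and value of joint carrier below 0.012 m), for 0.2 s.
At the end, for the whole second after the job is handed in: the carrier is home (within 3 mm of its stop at 40 mm) and at rest, the cam is within 0.25 rad of its low point, and the four bystanders stand within 12 mm of where they began (value of joint cam between -0.25 and 0.25 rad and value of joint carrier above 0.037 m and velocity of joint carrier below 0.005 m/s and distance of each of saline_bottle, pill_jar, carton, dish_stack from where it was at the start of the episode below 0.012 m); the robot touches nothing.
It fails at once if the bottle is moved by 12 mm or more, tipped or lifted (distance of saline_bottle from where it was at the start of the episode above 0.012 m or angle between saline_bottle's own z axis and vertical above 0.3 rad).
It fails at once if the jar is moved by 12 mm or more, tipped or lifted (distance of pill_jar from where it was at the start of the episode above 0.012 m or angle between pill_jar's own z axis and vertical above 0.3 rad).
It fails at once if the carton is moved by 12 mm or more, tipped or lifted (distance of carton from where it was at the start of the episode above 0.012 m or angle between carton's own z axis and vertical above 0.3 rad).
It fails at once if the dish stack is moved by 12 mm or more, tipped or lifted (distance of dish_stack from where it was at the start of the episode above 0.012 m or angle between dish_stack's own z axis and vertical above 0.3 rad).
It fails at once if the lever, carrier or station is rammed or squeezed by the fingers with more than 60 N (contact force between the fingers and station above 60 N).
It also fails if it takes over 51 s, if anything falls off the work surface, if the arm or the gripper's body presses on something with over 40 N, if the wrist force passes 120 N, or if a joint passes its speed limit or range.

## Working session

There is one attempt and no reset: what is moved stays moved. The work goes in short steps, Python scripts to look and compute and a tool call to move; the robot and the scene stay as the last step left them, time stands still between calls to the robot, and variables do not carry over. Pictures are saved under pics/ and viewed, about 8 in all and at most 12, crops included, and the job is handed in when it is done.

Besides the shell and the picture viewer there is one more tool, called after ">>>" in YAML: its name, and indented under it one key for each argument. apply_moves: Moves the arm, as the interface text tells. Its arguments: {"type":"object","properties":{"deltas":{"type":"array"},"gripper":{"type":"number"},"squeeze":{"type":"number"}},"required":["deltas"]}

```bash
mkdir -p pics; cat > h.py <<'E'
import numpy as np, cv2
from station import sense, eyes, order
def snap(name,fn):
    c=eyes.read_camera(name); cv2.imwrite('pics/'+fn,c['color'][:,:,::-1]); np.savez('pics/'+fn+'.npz',**c); return c
def load(fn): return dict(np.load('pics/'+fn+'.npz'))
def ray(c,uv,z):
    "world point on plane z seen at pixel"
    R=cv2.Rodrigues(np.array(c['rvec'],float))[0]; t=np.array(c['tvec'],float).ravel()
    d=R.T@np.linalg.inv(c['K'])@np.array([uv[0],uv[1],1.]); o=-R.T@t
    return o+d*(z-o[2])/d[2]
def proj(c,P): return cv2.projectPoints(np.array(P,float).reshape(-1,3),np.array(c['rvec'],float),np.array(c['tvec'],float),np.array(c['K'],float),None)[0].reshape(-1,2)
E
python3 - <<'E'
from h import *
snap('top','t0.png');snap('side','s0.png')
s=sense();print(s['t'],s['tool_pos'],s['tcp_rot'],s['finger_gap'])
E
```

```text
0.1 [0.20461546 0.59019342 0.21339115] [-5.21849853e-01 -3.09763421e+00  1.66534545e-03] 0.09102656398234005
```

View pics/t0.png

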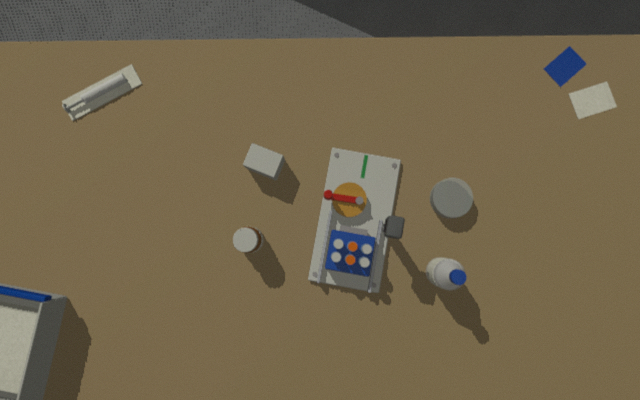

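View pics/s0.png

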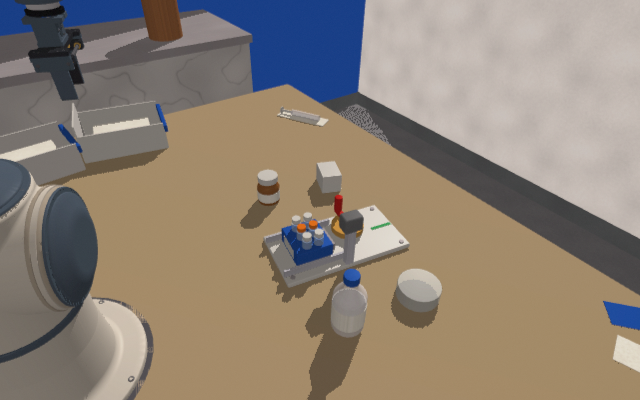

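The top view shows the plate with corners near (332,149), (400,158), (380,292) and (310,282). The green stripe is near (365,167), the red post near (327,195) and the carrier near (351,253). The jar (246,240) and carton (264,162) are to the left of the station, the dishes (452,198) and bottle (448,273) to its right.

```bash
python3 - <<'E'
from h import *
from scipy.optimize import least_squares
c=load('t0.png');im=c['color'].astype(int)
print('cam pos',-cv2.Rodrigues(c['rvec'])[0].T@c['tvec'].ravel())
px=[(332,149),(400,158),(379,292),(310,282)]
loc=np.array([(.17,.075),(.17,-.075),(-.115,-.075),(-.115,.075)])
def T(p,q,z): 
    a=p[2];return np.c_[p[0]+np.cos(a)*q[:,0]-np.sin(a)*q[:,1],p[1]+np.sin(a)*q[:,0]+np.cos(a)*q[:,1],np.full(len(q),z)]
W=np.array([ray(c,u,.012) for u in px]);print(W.round(4))
x0=[*W[:,:2].mean(0),np.arctan2(*(W[0]-W[3])[[1,0]])]
r=least_squares(lambda p:(proj(c,T(p,loc,.012))-px).ravel(),x0);p=r.x;print('pose',p,r.fun.round(1))
def blob(m):
    n,l,s,ce=cv2.connectedComponentsWithStats(m.astype(np.uint8));k=1+s[1:,4].argmax();return ce[k],s[k],l==k
R,G,B=im[...,0],im[...,1],im[...,2]
inv=lambda w:(np.array([[np.cos(p[2]),np.sin(p[2])],[-np.sin(p[2]),np.cos(p[2])]])@(np.array(w)[:2]-p[:2])).round(4)
roi=np.zeros(R.shape,bool);roi[140:300,300:410]=1
g=blob((G>R+40)&(G>B+30)&roi);print('green',g[0],g[1],inv(ray(c,g[0],.012)))
rd=blob((R>G+90)&(R>B+90)&(G<60)&roi&(np.arange(400)[:,None]<215));print('red',rd[0],rd[1])
b=blob((B>R+50)&(B>G+30)&roi);print('blue',b[1])
for n,u,z in [('postc',(327.5,195),.074),('jar',(246,240),.075),('carton',(264,161),.05),('dish',(452,198),.03),('bottlecap',(458,277),.13)]:
    w=ray(c,u,z);print(n,w.round(3),inv(w))
s=load('s0.png')
ax=T(p,np.array([[.065,0]]),.03);print('axis',ax,'top px',proj(c,ax),'side',proj(s,ax))
print('origin r',np.hypot(*p[:2]), 'corners side',proj(s,T(p,loc,.012)).round())
cv2.imwrite('pics/z0.png',cv2.resize(np.hstack([c['color'][140:300,300:420],s['color'][180:340,240:420]])[:,:,::-1],None,fx=2.6,fy=2.6,interpolation=cv2.INTER_CUBIC))
E
```

```text
cam pos [0.51023969 0.04535964 0.9031709 ]
[[ 0.6946  0.0192  0.012 ]
 [ 0.6734 -0.125   0.012 ]
 [ 0.3939 -0.0734  0.012 ]
 [ 0.4161  0.0688  0.012 ]]
pose [ 0.5174714  -0.02282134 -0.17321291] [-1.2 -1.5  0.5  0.7  1.7  1.3 -1.  -0.5]
green [364.05714286 166.05714286] [361 155   7  23  70] [ 0.1419 -0.001 ]
red [343.83333333 197.48148148] [333 194  23   8 108]
blue [325 230  50  41 628]
postc [0.59  0.031 0.074] [0.0625 0.0658]
jar [0.505 0.19  0.075] [-0.0494  0.2078]
carton [0.664 0.159 0.05 ] [0.1127 0.2041]
dish [ 0.585 -0.226  0.03 ] [ 0.1018 -0.1889]
bottlecap [ 0.434 -0.2    0.13 ] [-0.0516 -0.1893]
axis [[ 0.58149875 -0.03402396  0.03      ]] top px [[358.84434811 200.94166312]] side [[351.09672898 228.93918835]]
origin r 0.5179743839507615 corners side [[373. 204.]
 [410. 243.]
 [288. 286.]
 [262. 237.]]
```

View pics/z0.png

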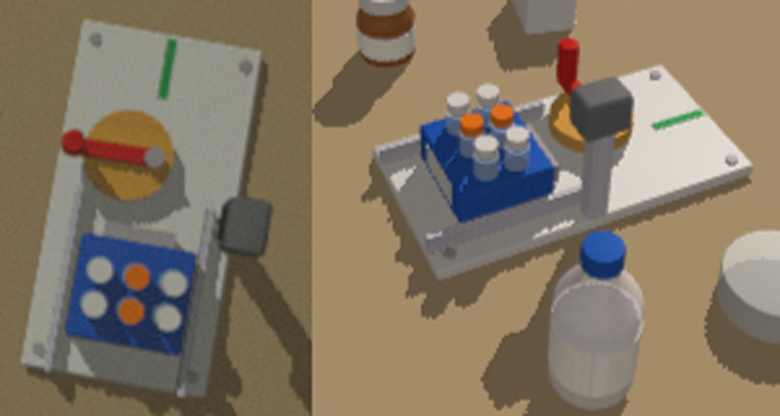

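Post found at station (0.0625, 0.066): 66 mm from the axis against the given 65 mm, cam about 1.57. The stripe lies at y ≈ -0.001, which also fits. I'll close the fingers, turn so tool -x faces along the push chord, and come in at the standoff.

>>> apply_moves:
  deltas:
    - {"turn": 7.16}
    - {"turn": 7.16}
    - {"turn": 7.16}
    - {"turn": 7.16}
    - {"turn": 7.16}
    - {}
    - {}
  gripper: 255
  squeeze: 20

```text
schema error: expected keys dx, dy, dz, turn
```

```bash
cat >> h.py <<'E'
P=np.array([0.5175,-0.0228,-0.1732])
def rot(a): return np.array([[np.cos(a),-np.sin(a)],[np.sin(a),np.cos(a)]])
def S2W(q): return P[:2]+rot(P[2])@np.array(q)
def W2S(w): return rot(P[2]).T@(np.array(w)[:2]-P[:2])
def go(q,z):
    "tool-axis shift needed to bring TCP to station (x,y), height z"
    s=sense();R=cv2.Rodrigues(np.array(s['tcp_rot'],float))[0]
    d=R.T@(np.array([*S2W(q),z])-s['tool_pos'])
    print('at',W2S(s['tool_pos']).round(4),round(s['tool_pos'][2],4),'-> d',d.round(4), 'push axis(-x) station deg',np.degrees(np.arctan2(*(rot(P[2]).T@-R[:2,0])[::-1])).round(1),'F',np.round(s['contact_force'],1),'gap',round(s['finger_gap'],4),'t',s['t'])
E
python3 -c "
from h import *
go((.034,.094),.213)"
```

```text
at [-0.4138  0.5499] 0.2134 -> d [-0.515  -0.3784  0.0007] push axis(-x) station deg -9.2 F [0.7 1.3 0.3] gap 0.091 t 0.1
```

>>> apply_moves:
  deltas:
    - {"dx": 0,"dy": 0,"dz": 0,"turn": 7.16}
    - {"dx": 0,"dy": 0,"dz": 0,"turn": 7.16}
    - {"dx": 0,"dy": 0,"dz": 0,"turn": 7.16}
    - {"dx": 0,"dy": 0,"dz": 0,"turn": 7.16}
    - {"dx": 0,"dy": 0,"dz": 0,"turn": 7.16}
    - {"dx": 0,"dy": 0,"dz": 0,"turn": 0}
  gripper: 255
  squeeze: 20

```text
t: 0.6
tool_pos: [0.2047, 0.5903, 0.2136]
tcp_rot: [1.458, 2.783, -0.001]
contact_force: [-0.5, 0.1, -0.2]
finger_gap: 0.0543
```

```bash
python3 -c "
from h import *
go((.034,.094),.213)"
```

```text
at [-0.4138  0.55  ] 0.2136 -> d [-0.6391 -0.0014  0.0008] push axis(-x) station deg -45.4 F [-0.5  0.1 -0.2] gap 0.0543 t 0.6
```

>>> apply_moves:
  deltas:
    - {"dx": -0.02,"dy": 0,"dz": 0,"turn": 0}
    - {"dx": -0.035,"dy": 0,"dz": 0,"turn": 0}
    - {"dx": -0.035,"dy": 0,"dz": 0,"turn": 0}
    - {"dx": -0.035,"dy": 0,"dz": 0,"turn": 0}
    - {"dx": -0.035,"dy": 0,"dz": 0,"turn": 0}
    - {"dx": -0.035,"dy": 0,"dz": 0,"turn": 0}
    - {"dx": -0.035,"dy": 0,"dz": 0,"turn": 0}
    - {"dx": -0.035,"dy": 0,"dz": 0,"turn": 0}
    - {"dx": -0.035,"dy": 0,"dz": 0,"turn": 0}
    - {"dx": -0.035,"dy": 0,"dz": 0,"turn": 0}

```text
t: 1.43
tool_pos: [0.3979, 0.3148, 0.2139]
tcp_rot: [-1.441, -2.791, 0.0]
contact_force: [0.5, 0.1, 0.0]
finger_gap: 0.0004
```

>>> apply_moves:
  deltas:
    - {"dx": -0.035,"dy": 0,"dz": 0,"turn": 0}
    - {"dx": -0.035,"dy": 0,"dz": 0,"turn": 0}
    - {"dx": -0.035,"dy": 0,"dz": 0,"turn": 0}
    - {"dx": -0.035,"dy": 0,"dz": 0,"turn": 0}
    - {"dx": -0.035,"dy": 0,"dz": 0,"turn": 0}
    - {"dx": -0.035,"dy": 0,"dz": 0,"turn": 0}
    - {"dx": -0.035,"dy": 0,"dz": 0,"turn": 0}
    - {"dx": -0.035,"dy": 0,"dz": 0,"turn": 0}
    - {"dx": -0.02,"dy": 0,"dz": 0,"turn": 0}
    - {"dx": 0,"dy": 0,"dz": 0,"turn": 0}

```text
t: 2.27
tool_pos: [0.5718, 0.0674, 0.2136]
tcp_rot: [1.446, 2.788, -0.001]
contact_force: [-0.5, -0.5, 0.1]
finger_gap: 0.0006
```

```bash
python3 -c "
from h import *
go((.034,.094),.056)"
```

```text
at [0.038  0.0982] 0.2136 -> d [-0.     -0.0058  0.1576] push axis(-x) station deg -44.9 F [-0.5 -0.5  0.1] gap 0.0006 t 2.2667
```

>>> apply_moves:
  deltas:
    - {"dx": 0,"dy": -0.003,"dz": 0.03,"turn": 0}
    - {"dx": 0,"dy": -0.003,"dz": 0.03,"turn": 0}
    - {"dx": 0,"dy": 0,"dz": 0.03,"turn": 0}
    - {"dx": 0,"dy": 0,"dz": 0.03,"turn": 0}
    - {"dx": 0,"dy": 0,"dz": 0.02,"turn": 0}
    - {"dx": 0,"dy": 0,"dz": 0.012,"turn": 0}
    - {"dx": 0,"dy": 0,"dz": 0.006,"turn": 0}
    - {"dx": 0,"dy": 0,"dz": 0,"turn": 0}

```text
t: 2.93
tool_pos: [0.5638, 0.0677, 0.0548]
tcp_rot: [-1.444, -2.788, 0.002]
contact_force: [-0.1, 0.6, 0.8]
finger_gap: 0.0004
```

```bash
python3 -c "
from h import *
t=snap('top','t1.png');s=snap('side','s1.png')
go((.045,.084),.056)
cv2.imwrite('pics/z1.png',cv2.resize(np.hstack([t['color'][140:300,270:420],s['color'][150:310,260:410]])[:,:,::-1],None,fx=2.6,fy=2.6,interpolation=cv2.INTER_CUBIC))"
```

```text
at [0.0312 0.0972] 0.0565 -> d [-0.0191  0.0004  0.0005] push axis(-x) station deg -44.9 F [ 0.4  0.1 -0. ] gap 0.0006 t 3.0333
```

View pics/z1.png

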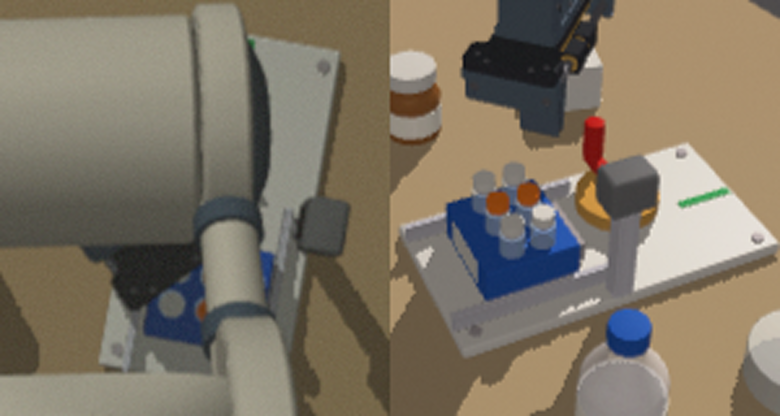

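The side view shows the closed fingertip behind the post at mid height, clear of the bar and carrier. Next I approach to find contact.

>>> apply_moves:
  deltas:
    - {"dx": -0.006,"dy": 0,"dz": 0,"turn": 0}
    - {"dx": -0.005,"dy": 0,"dz": 0,"turn": 0}
    - {"dx": -0.003,"dy": 0,"dz": 0,"turn": 0}
    - {"dx": -0.002,"dy": 0,"dz": 0,"turn": 0}
    - {"dx": -0.002,"dy": 0,"dz": 0,"turn": 0}

```text
t: 3.45
tool_pos: [0.5754, 0.0523, 0.0562]
tcp_rot: [1.449, 2.787, 0.0]
contact_force: [0.2, 0.1, -1.1]
finger_gap: 0.0005
```

>>> apply_moves:
  deltas:
    - {"dx": -0.002,"dy": 0,"dz": 0,"turn": 0}

```text
t: 3.53
tool_pos: [0.5764, 0.0508, 0.0561]
tcp_rot: [1.449, 2.787, 0.0]
contact_force: [-2.7, 7.9, 2.3]
finger_gap: 0.0005
```

>>> apply_moves:
  deltas:
    - {"dx": -0.002,"dy": 0,"dz": 0,"turn": 0}

```text
t: 3.62
tool_pos: [0.577, 0.0503, 0.056]
tcp_rot: [-1.449, -2.786, -0.002]
contact_force: [-2.6, 22.0, 7.1]
finger_gap: 0.0006
```

>>> apply_moves:
  deltas:
    - {"dx": -0.002,"dy": 0,"dz": 0,"turn": 0}

```text
t: 3.7
tool_pos: [0.5784, 0.0498, 0.0562]
tcp_rot: [-1.449, -2.786, -0.005]
contact_force: [-1.2, 32.8, 7.1]
finger_gap: 0.0006
```

>>> apply_moves:
  deltas:
    - {"dx": -0.002,"dy": 0,"dz": 0,"turn": 0}

```text
t: 3.78
tool_pos: [0.5798, 0.0493, 0.0563]
tcp_rot: [-1.449, -2.786, -0.007]
contact_force: [1.3, 43.6, 7.4]
finger_gap: 0.0006
```

Force rose to 44 N, mostly radial: the face at 45° to the tangent wedges on the post through friction. I'll back off, square the face to the lever, and then turn the tool together with the lever about the cam axis.

>>> apply_moves:
  deltas:
    - {"dx": 0.006,"dy": 0,"dz": 0,"turn": 0}
    - {"dx": 0.012,"dy": 0,"dz": 0,"turn": 0}
    - {"dx": 0,"dy": 0,"dz": 0,"turn": -6.8}
    - {"dx": 0,"dy": 0,"dz": 0,"turn": -6.8}
    - {"dx": 0,"dy": 0,"dz": 0,"turn": -6.8}
    - {"dx": 0,"dy": 0,"dz": 0,"turn": -6.8}
    - {"dx": 0,"dy": 0,"dz": 0,"turn": -6.8}
    - {"dx": 0,"dy": 0,"dz": 0,"turn": -6.8}
    - {"dx": 0,"dy": 0,"dz": 0,"turn": 0}

```text
t: 4.53
tool_pos: [0.5689, 0.0611, 0.0559]
tcp_rot: [-0.376, -3.119, 0.0]
contact_force: [-1.0, 0.7, 0.3]
finger_gap: 0.0004
```

```bash
python3 - <<'E'
from h import *
from scipy.optimize import minimize_scalar
s=snap('side','s2.png');im=s['color'].astype(int);R,G,B=im[...,0],im[...,1],im[...,2]
def top(s):
    im=s['color'].astype(int);R,G,B=im[...,0],im[...,1],im[...,2]
    m=(R>G+70)&(R>B+70)&(G<70);m[:150]=0;m[260:]=0;m[:,:300]=0;m[:,420:]=0
    n,l,st,ce=cv2.connectedComponentsWithStats(m.astype(np.uint8));k=1+st[1:,4].argmax();return st[k],ce[k]
for f in ('s0.png','s2.png'): print(f,top(load(f)))
for th in (1.65,1.6,1.55,1.5,1.45,1.4):
    q=[.065+.065*np.cos(th),.065*np.sin(th)];w=S2W(q);print(th,np.round(q,4),proj(s,[[*w,.074],[*w,.05]]).round(1).tolist(),proj(load('t0.png'),[[*w,.074]]).round(1))
go((.040,.066),.056)
E
```

```text
s0.png (array([334, 195,   9,  21, 133], dtype=int32), array([337.9924812 , 204.18045113]))
s2.png (array([336, 195,   8,  20, 130], dtype=int32), array([339.16923077, 203.83846154]))
1.65 [0.0599 0.0648] [[336.0, 197.1], [335.5, 205.6]] [[327.8 196.4]]
1.6 [0.0631 0.065 ] [[337.3, 196.7], [336.7, 205.1]] [[327.9 194.7]]
1.55 [0.0664 0.065 ] [[338.5, 196.3], [338.0, 204.8]] [[328.2 193.1]]
1.5 [0.0696 0.0648] [[339.9, 196.0], [339.3, 204.4]] [[328.5 191.5]]
1.45 [0.0728 0.0645] [[341.2, 195.7], [340.6, 204.1]] [[328.9 189.9]]
1.4 [0.076  0.0641] [[342.6, 195.5], [342.0, 203.9]] [[329.4 188.3]]
at [0.0362 0.0915] 0.0559 -> d [-0.0057 -0.0251 -0.0001] push axis(-x) station deg -4.3 F [1.  0.9 0.6] gap 0.0003 t 4.5833
```

>>> apply_moves:
  deltas:
    - {"dx": 0,"dy": -0.008,"dz": 0,"turn": 0}
    - {"dx": 0,"dy": -0.009,"dz": 0,"turn": 0}
    - {"dx": 0,"dy": -0.008,"dz": 0,"turn": 0}
    - {"dx": -0.004,"dy": 0,"dz": 0,"turn": 0}
    - {"dx": -0.003,"dy": 0,"dz": 0,"turn": 0}

```text
t: 5.0
tool_pos: [0.5703, 0.034, 0.056]
tcp_rot: [0.39, 3.117, -0.0]
contact_force: [0.8, 0.8, 0.3]
finger_gap: 0.0005
```

>>> apply_moves:
  deltas:
    - {"dx": -0.002,"dy": 0,"dz": 0,"turn": 0}
    - {"dx": -0.001,"dy": 0,"dz": 0,"turn": 0}

```text
t: 5.17
tool_pos: [0.5726, 0.0341, 0.0558]
tcp_rot: [-0.387, -3.116, 0.0]
contact_force: [-5.0, -0.0, 2.5]
finger_gap: 0.0003
```

>>> apply_moves:
  deltas:
    - {"dx": -0.002,"dy": 0,"dz": 0,"turn": 0}

```text
t: 5.25
tool_pos: [0.5741, 0.0339, 0.0557]
tcp_rot: [-0.386, -3.116, 0.0]
contact_force: [-5.0, 1.4, 3.5]
finger_gap: 0.0008
```

```bash
python3 -c "
from h import *
go((.043,.066),.056)"
```

```text
at [0.046  0.0656] 0.0557 -> d [ 0.003   0.0002 -0.0003] push axis(-x) station deg -4.2 F [-5.   1.4  3.5] gap 0.0008 t 5.25
```

Clean tangential contact at about 5 N. Now I turn about the cam axis.

>>> apply_moves:
  deltas:
    - {"dx": -0.0033,"dy": 0.0012,"dz": 0,"turn": 2.86}
    - {"dx": -0.0033,"dy": 0.0012,"dz": 0,"turn": 2.86}
    - {"dx": -0.0033,"dy": 0.0012,"dz": 0,"turn": 2.86}
    - {"dx": -0.0033,"dy": 0.0012,"dz": 0,"turn": 2.86}
    - {"dx": -0.0033,"dy": 0.0012,"dz": 0,"turn": 2.86}

```text
t: 5.67
tool_pos: [0.5916, 0.0341, 0.0556]
tcp_rot: [-0.774, -3.043, 0.0]
contact_force: [-5.1, 2.2, 2.5]
finger_gap: 0.0004
```

>>> apply_moves:
  deltas:
    - {"dx": -0.0033,"dy": 0.0012,"dz": 0,"turn": 2.86}
    - {"dx": -0.0033,"dy": 0.0012,"dz": 0,"turn": 2.86}
    - {"dx": -0.0033,"dy": 0.0012,"dz": 0,"turn": 2.86}
    - {"dx": -0.0033,"dy": 0.0012,"dz": 0,"turn": 2.86}
    - {"dx": -0.0033,"dy": 0.0012,"dz": 0,"turn": 2.86}

```text
t: 6.08
tool_pos: [0.6086, 0.0299, 0.0556]
tcp_rot: [-1.147, -2.922, 0.001]
contact_force: [-5.8, 1.8, 1.1]
finger_gap: 0.0001
```

```bash
cat >> h.py <<'E'
def pol():
    "finger centre about cam axis; lever angle implied by a rotation-following finger"
    s=sense();v=W2S(s['tool_pos'])-[.065,0];R=cv2.Rodrigues(np.array(s['tcp_rot'],float))[0]
    a=np.arctan2(*(rot(P[2]).T@-R[:2,0])[::-1]); e=a+np.pi/2
    print('radius',np.hypot(*v).round(4),'push axis+90 =',e.round(3),'radial',(v@[np.cos(e),np.sin(e)]).round(4),'behind',(-v@[np.cos(a),np.sin(a)]).round(4),'F',np.round(s['contact_force'],1))
E
python3 -c "
from h import *
pol()"
```

```text
radius 0.0694 push axis+90 = 0.996 radial 0.0653 behind 0.0237 F [-5.8  1.8  1.1]
```

>>> apply_moves:
  deltas:
    - {"dx": -0.0033,"dy": 0.0012,"dz": 0,"turn": 2.86}
    - {"dx": -0.0033,"dy": 0.0012,"dz": 0,"turn": 2.86}
    - {"dx": -0.0033,"dy": 0.0012,"dz": 0,"turn": 2.86}
    - {"dx": -0.0033,"dy": 0.0012,"dz": 0,"turn": 2.86}
    - {"dx": -0.0033,"dy": 0.0012,"dz": 0,"turn": 2.86}
    - {"dx": -0.0033,"dy": 0.0012,"dz": 0,"turn": 2.86}
    - {"dx": -0.0033,"dy": 0.0012,"dz": 0,"turn": 2.86}
    - {"dx": -0.0033,"dy": 0.0012,"dz": 0,"turn": 2.86}

```text
t: 6.75
tool_pos: [0.6323, 0.0151, 0.0555]
tcp_rot: [-1.704, -2.637, 0.0]
contact_force: [-3.8, 3.2, -0.3]
finger_gap: 0.0005
```

>>> apply_moves:
  deltas:
    - {"dx": -0.0033,"dy": 0.0012,"dz": 0,"turn": 2.86}
    - {"dx": -0.0033,"dy": 0.0012,"dz": 0,"turn": 2.86}
    - {"dx": -0.0033,"dy": 0.0012,"dz": 0,"turn": 2.86}
    - {"dx": -0.0033,"dy": 0.0012,"dz": 0,"turn": 2.86}
    - {"dx": -0.0033,"dy": 0.0012,"dz": 0,"turn": 2.86}
    - {"dx": -0.0033,"dy": 0.0012,"dz": 0,"turn": 2.86}
    - {"dx": -0.0033,"dy": 0.0012,"dz": 0,"turn": 2.86}

```text
t: 7.33
tool_pos: [0.6464, -0.0047, 0.0554]
tcp_rot: [-2.136, -2.3, 0.001]
contact_force: [-4.9, 4.6, 0.6]
finger_gap: 0.0003
```

```bash
python3 - <<'E'
from h import *
pol()
s=snap('side','s3.png')
im=s['color'].astype(int);R,G,B=im[...,0],im[...,1],im[...,2]
m=(R>G+70)&(R>B+70)&(G<70);m[:150]=0;m[260:]=0;m[:,:300]=0;m[:,420:]=0
n,l,st,ce=cv2.connectedComponentsWithStats(m.astype(np.uint8));k=1+st[1:,4].argmax();print(st[k],ce[k])
for th in (.4,.3,.2,.1,0,-.1):
    w=S2W([.065+.065*np.cos(th),.065*np.sin(th)]);print(th,proj(s,[[*w,.074],[*w,.038]]).round(1).tolist())
cv2.imwrite('pics/z3.png',cv2.resize(s['color'][150:290,280:440][:,:,::-1],None,fx=4,fy=4,interpolation=cv2.INTER_CUBIC))
E
```

```text
radius 0.0712 push axis+90 = 0.247 radial 0.0669 behind 0.0245 F [-4.9  4.6  0.6]
[363 200  16  25 169] [371.78698225 211.98224852]
0.4 [[370.3, 199.6], [368.8, 212.2]]
0.3 [[372.7, 200.8], [371.0, 213.5]]
0.2 [[374.8, 202.3], [373.1, 214.9]]
0.1 [[376.8, 203.8], [375.0, 216.4]]
0 [[378.5, 205.4], [376.7, 218.1]]
-0.1 [[380.0, 207.2], [378.2, 219.9]]
```

View pics/z3.png

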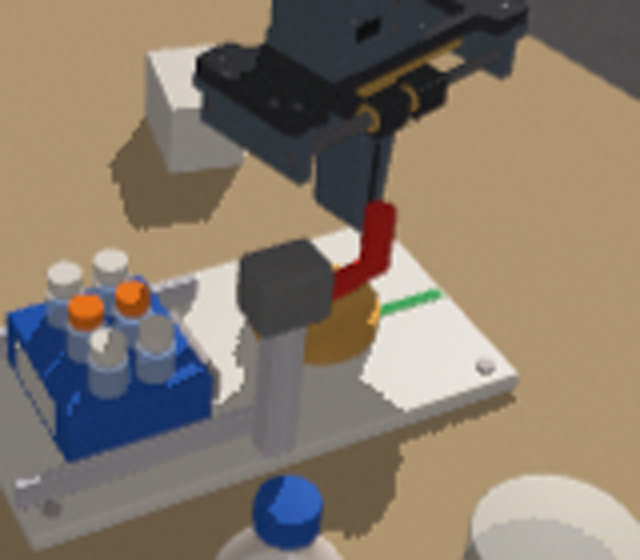

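Side view: post top at about (375,202), so the cam is at about 0.2–0.25, matching the finger estimate. Four more rows.

>>> apply_moves:
  deltas:
    - {"dx": -0.0033,"dy": 0.001,"dz": 0,"turn": 2.86}
    - {"dx": -0.0033,"dy": 0.001,"dz": 0,"turn": 2.86}
    - {"dx": -0.0033,"dy": 0.001,"dz": 0,"turn": 2.86}
    - {"dx": -0.0033,"dy": 0.001,"dz": 0,"turn": 2.86}
    - {"dx": -0.002,"dy": 0.0005,"dz": 0,"turn": 1.8}
    - {"dx": 0,"dy": 0,"dz": 0,"turn": 0}

```text
t: 7.88
tool_pos: [0.6512, -0.0201, 0.0555]
tcp_rot: [-2.388, -2.039, 0.0]
contact_force: [-2.0, 3.5, -1.4]
finger_gap: 0.0006
```

>>> apply_moves:
  deltas:
    - {"dx": 0.004,"dy": 0,"dz": 0,"turn": 0}
    - {"dx": 0.015,"dy": 0,"dz": 0,"turn": 0}
    - {"dx": 0.02,"dy": 0,"dz": 0,"turn": 0}
    - {"dx": 0,"dy": 0,"dz": -0.03,"turn": 0}
    - {"dx": 0,"dy": 0,"dz": -0.03,"turn": 0}
    - {"dx": 0,"dy": 0,"dz": -0.03,"turn": 0}
    - {"dx": 0,"dy": 0,"dz": -0.03,"turn": 0}

```text
t: 8.47
tool_pos: [0.6576, 0.0193, 0.1774]
tcp_rot: [2.385, 2.044, 0.0]
contact_force: [1.0, -0.9, -0.5]
finger_gap: 0.0005
```

```bash
python3 - <<'E'
from h import *
pol();go((-.14,0),.175)
s=snap('side','s4.png')
cv2.imwrite('pics/z4.png',cv2.resize(s['color'][150:290,250:430][:,:,::-1],None,fx=4,fy=4,interpolation=cv2.INTER_CUBIC))
E
```

```text
radius 0.0929 push axis+90 = 0.02 radial 0.0671 behind 0.0644 F [ 1.  -0.9 -0.5]
at [0.1308 0.0657] 0.1774 -> d [-0.0603 -0.272   0.0023] push axis(-x) station deg -88.9 F [ 1.  -0.9 -0.5] gap 0.0005 t 8.4667
```

View pics/z4.png

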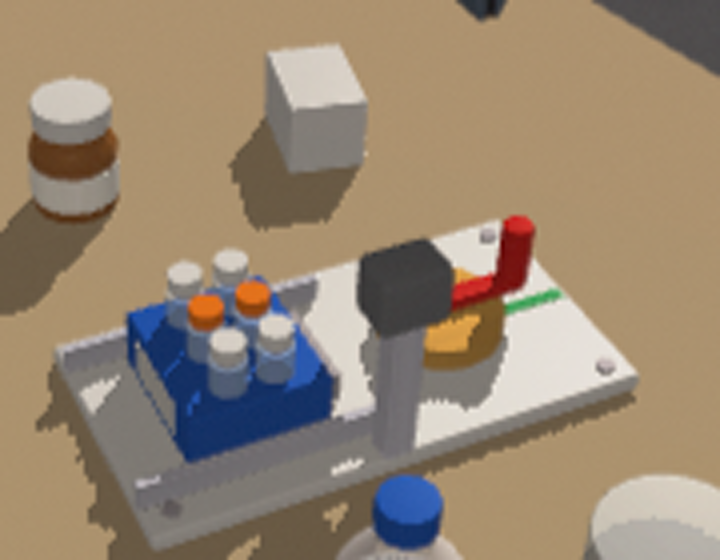

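The lever lies along the green stripe. Post top is at about (379.5,206) against (378.5,205.4) predicted for 0 rad, and the carrier is still back. Next I turn square to the station and go behind the carrier.

>>> apply_moves:
  deltas:
    - {"dx": 0,"dy": 0,"dz": 0,"turn": -7}
    - {"dx": 0,"dy": 0,"dz": 0,"turn": -7}
    - {"dx": 0,"dy": 0,"dz": 0,"turn": -7}
    - {"dx": 0,"dy": 0,"dz": 0,"turn": -7}
    - {"dx": 0,"dy": 0,"dz": 0,"turn": -7}
    - {"dx": 0,"dy": 0,"dz": 0,"turn": -7}
    - {"dx": 0,"dy": 0,"dz": 0,"turn": -7}
    - {"dx": 0,"dy": 0,"dz": 0,"turn": -7}
    - {"dx": 0,"dy": 0,"dz": 0,"turn": -7}
    - {"dx": 0,"dy": 0,"dz": 0,"turn": -7}

```text
t: 9.35
tool_pos: [0.6578, 0.0191, 0.1759]
tcp_rot: [0.772, 3.045, 0.0]
contact_force: [0.5, -0.3, 0.1]
finger_gap: 0.0005
```

>>> apply_moves:
  deltas:
    - {"dx": 0,"dy": 0,"dz": 0,"turn": -7}
    - {"dx": 0,"dy": 0,"dz": 0,"turn": -7}
    - {"dx": 0,"dy": 0,"dz": 0,"turn": -5}
    - {"dx": 0,"dy": 0,"dz": 0,"turn": 0}

```text
t: 9.68
tool_pos: [0.6578, 0.019, 0.1759]
tcp_rot: [0.261, 3.13, 0.0]
contact_force: [1.0, 0.2, 0.7]
finger_gap: 0.0006
```

```bash
python3 - <<'E'
from h import *
go((-.125,0),.177)
E
```

```text
at [0.131  0.0653] 0.1759 -> d [ 0.2564 -0.0636 -0.0013] push axis(-x) station deg 0.4 F [1.  0.2 0.7] gap 0.0006 t 9.6833
```

>>> apply_moves:
  deltas:
    - {"dx": 0.02,"dy": -0.005,"dz": 0,"turn": 0}
    - {"dx": 0.03,"dy": -0.008,"dz": 0,"turn": 0}
    - {"dx": 0.03,"dy": -0.008,"dz": 0,"turn": 0}
    - {"dx": 0.03,"dy": -0.008,"dz": 0,"turn": 0}
    - {"dx": 0.03,"dy": -0.008,"dz": 0,"turn": 0}
    - {"dx": 0.03,"dy": -0.008,"dz": 0,"turn": 0}
    - {"dx": 0.03,"dy": -0.008,"dz": 0,"turn": 0}
    - {"dx": 0.03,"dy": -0.008,"dz": 0,"turn": 0}
    - {"dx": 0.026,"dy": -0.003,"dz": 0,"turn": 0}
    - {"dx": 0,"dy": 0,"dz": 0,"turn": 0}

```text
t: 10.52
tool_pos: [0.3893, -0.0004, 0.1757]
tcp_rot: [-0.275, -3.126, -0.0]
contact_force: [-0.1, -0.5, 0.1]
finger_gap: 0.0004
```

>>> apply_moves:
  deltas:
    - {"dx": 0,"dy": 0,"dz": 0.03,"turn": 0}
    - {"dx": 0,"dy": 0,"dz": 0.03,"turn": 0}
    - {"dx": 0,"dy": 0,"dz": 0.03,"turn": 0}
    - {"dx": 0,"dy": 0,"dz": 0.02,"turn": 0}
    - {"dx": 0,"dy": 0,"dz": 0,"turn": 0}

```text
t: 10.93
tool_pos: [0.3932, -0.0008, 0.0634]
tcp_rot: [-0.274, -3.126, -0.0]
contact_force: [0.0, -0.1, 0.2]
finger_gap: 0.0005
```

```bash
python3 - <<'E'
from h import *
go((-.125,0),.026)
s=snap('side','s5.png')
cv2.imwrite('pics/z5.png',cv2.resize(s['color'][150:310,210:420][:,:,::-1],None,fx=3.6,fy=3.6,interpolation=cv2.INTER_CUBIC))
E
```

```text
at [-0.1262  0.0002] 0.0634 -> d [-0.0014 -0.0002  0.0373] push axis(-x) station deg -0.1 F [ 0.  -0.1  0.2] gap 0.0005 t 10.9333
```

View pics/z5.png

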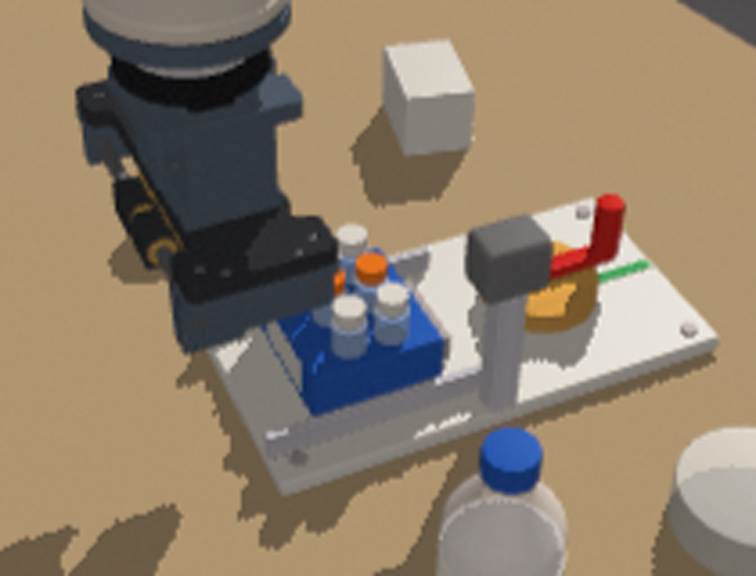

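The gripper is behind the carrier and everything stands clear. I'll descend to 26 mm and feel for the rear face.

>>> apply_moves:
  deltas:
    - {"dx": 0,"dy": 0,"dz": 0.012,"turn": 0}
    - {"dx": 0,"dy": 0,"dz": 0.012,"turn": 0}
    - {"dx": 0,"dy": 0,"dz": 0.008,"turn": 0}
    - {"dx": 0,"dy": 0,"dz": 0.005,"turn": 0}
    - {"dx": 0,"dy": 0,"dz": 0,"turn": 0}

```text
t: 11.4
tool_pos: [0.3949, -0.0013, 0.0293]
tcp_rot: [0.271, 3.129, -0.0]
contact_force: [-0.4, 0.1, 0.1]
finger_gap: 0.0009
```

>>> apply_moves:
  deltas:
    - {"dx": -0.006,"dy": 0,"dz": 0,"turn": 0}
    - {"dx": -0.005,"dy": 0,"dz": 0,"turn": 0}
    - {"dx": -0.003,"dy": 0,"dz": 0,"turn": 0}
    - {"dx": -0.003,"dy": 0,"dz": 0,"turn": 0}
    - {"dx": -0.002,"dy": 0,"dz": 0,"turn": 0}

```text
t: 11.82
tool_pos: [0.4138, -0.0048, 0.0292]
tcp_rot: [0.27, 3.129, -0.0]
contact_force: [-0.3, -0.1, 0.3]
finger_gap: 0.0006
```

>>> apply_moves:
  deltas:
    - {"dx": -0.002,"dy": 0,"dz": 0,"turn": 0}
    - {"dx": -0.002,"dy": 0,"dz": 0,"turn": 0}
    - {"dx": -0.002,"dy": 0,"dz": 0,"turn": 0}

```text
t: 12.07
tool_pos: [0.419, -0.0057, 0.0289]
tcp_rot: [-0.27, -3.13, 0.0]
contact_force: [-0.2, -0.7, -0.3]
finger_gap: 0.0003
```

>>> apply_moves:
  deltas:
    - {"dx": -0.002,"dy": 0,"dz": 0,"turn": 0}
    - {"dx": -0.002,"dy": 0,"dz": 0,"turn": 0}
    - {"dx": -0.002,"dy": 0,"dz": 0,"turn": 0}

```text
t: 12.32
tool_pos: [0.4243, -0.0067, 0.0288]
tcp_rot: [-0.27, -3.129, -0.0]
contact_force: [-2.8, -1.7, 3.4]
finger_gap: 0.0003
```

```bash
python3 - <<'E'
from h import *
go((-.06,0),.026)
E
```

```text
at [-0.0945 -0.0002] 0.0288 -> d [-0.0345  0.0002  0.0028] push axis(-x) station deg 0.1 F [-2.8 -1.7  3.4] gap 0.0003 t 12.3167
```

Contact with about 3 N of drag. I'll push forward, then use small steps toward the stop.

>>> apply_moves:
  deltas:
    - {"dx": -0.002,"dy": 0,"dz": 0,"turn": 0}
    - {"dx": -0.003,"dy": 0,"dz": 0,"turn": 0}
    - {"dx": -0.003,"dy": 0,"dz": 0,"turn": 0}
    - {"dx": -0.003,"dy": 0,"dz": 0,"turn": 0}
    - {"dx": -0.003,"dy": 0,"dz": 0,"turn": 0}

```text
t: 12.73
tool_pos: [0.4388, -0.0092, 0.0289]
tcp_rot: [-0.27, -3.13, 0.0]
contact_force: [-3.4, -2.0, 0.2]
finger_gap: 0.0004
```

>>> apply_moves:
  deltas:
    - {"dx": -0.003,"dy": 0,"dz": 0,"turn": 0}
    - {"dx": -0.003,"dy": 0,"dz": 0,"turn": 0}
    - {"dx": -0.003,"dy": 0,"dz": 0,"turn": 0}
    - {"dx": -0.003,"dy": 0,"dz": 0,"turn": 0}

```text
t: 13.07
tool_pos: [0.4507, -0.0112, 0.0289]
tcp_rot: [-0.27, -3.13, -0.0]
contact_force: [-4.0, -1.3, -0.2]
finger_gap: 0.0003
```

>>> apply_moves:
  deltas:
    - {"dx": -0.001,"dy": 0,"dz": 0,"turn": 0}
    - {"dx": -0.001,"dy": 0,"dz": 0,"turn": 0}

```text
t: 13.23
tool_pos: [0.4526, -0.0115, 0.0289]
tcp_rot: [0.27, 3.13, -0.0]
contact_force: [-4.0, -2.2, -0.3]
finger_gap: 0.0005
```

>>> apply_moves:
  deltas:
    - {"dx": -0.001,"dy": 0,"dz": 0,"turn": 0}
    - {"dx": -0.001,"dy": 0,"dz": 0,"turn": 0}

```text
t: 13.4
tool_pos: [0.4543, -0.0119, 0.0289]
tcp_rot: [-0.27, -3.13, 0.0]
contact_force: [-3.8, -0.8, -1.5]
finger_gap: 0.0004
```

>>> apply_moves:
  deltas:
    - {"dx": -0.001,"dy": 0,"dz": 0,"turn": 0}
    - {"dx": -0.001,"dy": 0,"dz": 0,"turn": 0}

```text
t: 13.57
tool_pos: [0.4563, -0.0122, 0.0289]
tcp_rot: [-0.27, -3.13, 0.0]
contact_force: [-3.9, -1.8, -1.0]
finger_gap: 0.0005
```

```bash
python3 - <<'E'
from h import *
go((-.06,0),.026)
E
```

```text
at [-0.0621 -0.0001] 0.0289 -> d [-0.0021  0.0001  0.0029] push axis(-x) station deg 0.1 F [-3.9 -1.8 -1. ] gap 0.0005 t 13.5667
```

Now 1 mm at a time until the stop shows in the force.

>>> apply_moves:
  deltas:
    - {"dx": -0.001,"dy": 0,"dz": 0,"turn": 0}

```text
t: 13.65
tool_pos: [0.4573, -0.0124, 0.0289]
tcp_rot: [-0.27, -3.13, 0.0]
contact_force: [-7.9, -2.3, 0.9]
finger_gap: 0.0003
```

>>> apply_moves:
  deltas:
    - {"dx": -0.001,"dy": 0,"dz": 0,"turn": 0}

```text
t: 13.73
tool_pos: [0.4573, -0.0124, 0.0288]
tcp_rot: [-0.27, -3.128, -0.0]
contact_force: [-12.5, -1.0, 9.2]
finger_gap: 0.0001
```

>>> apply_moves:
  deltas:
    - {"dx": -0.001,"dy": 0,"dz": 0,"turn": 0}

```text
t: 13.82
tool_pos: [0.4574, -0.0124, 0.0288]
tcp_rot: [-0.27, -3.126, -0.0]
contact_force: [-15.6, -0.6, 12.5]
finger_gap: 0.0008
```

>>> apply_moves:
  deltas:
    - {"dx": -0.001,"dy": 0,"dz": 0,"turn": 0}

```text
t: 13.9
tool_pos: [0.4574, -0.0124, 0.0288]
tcp_rot: [-0.269, -3.125, -0.001]
contact_force: [-21.1, 0.5, 17.4]
finger_gap: 0.0001
```

The stop is firm at finger x = -0.061, which puts the face at -0.045 = home. Retreating now, then a check.

>>> apply_moves:
  deltas:
    - {"dx": 0.004,"dy": 0,"dz": 0,"turn": 0}
    - {"dx": 0.012,"dy": 0,"dz": 0,"turn": 0}
    - {"dx": 0.025,"dy": 0,"dz": 0,"turn": 0}
    - {"dx": 0,"dy": 0,"dz": -0.03,"turn": 0}
    - {"dx": 0,"dy": 0,"dz": -0.035,"turn": 0}
    - {"dx": 0,"dy": 0,"dz": -0.035,"turn": 0}
    - {"dx": 0,"dy": 0,"dz": -0.035,"turn": 0}
    - {"dx": 0,"dy": 0,"dz": -0.035,"turn": 0}
    - {"dx": 0,"dy": 0,"dz": 0,"turn": 0}

```text
t: 14.65
tool_pos: [0.4234, -0.0062, 0.2048]
tcp_rot: [0.269, 3.12, -0.001]
contact_force: [1.2, -0.8, 0.6]
finger_gap: 0.0002
```

```bash
python3 - <<'E'
from h import *
go((-.06,0),.026)
t=snap('top','t6.png');s=snap('side','s6.png');s0=load('s0.png')
for x in (.030,.037,.040):   # rear/front top corners of the carrier block
    print(x,proj(s,[[*S2W((X+x,y)),.05] for X,y in((-.085,.045),(-.085,-.045),(-.005,-.045))]).round(1).tolist())
h=lambda c:c['color'][150:350,240:450]
cv2.imwrite('pics/z6.png',cv2.resize(np.hstack([h(s0),h(s)])[:,:,::-1],None,fx=1.9,fy=1.9,interpolation=cv2.INTER_CUBIC))
cv2.imwrite('pics/z7.png',cv2.resize(s['color'][170:270,270:420][:,:,::-1],None,fx=5,fy=5,interpolation=cv2.INTER_CUBIC))
E
```

```text
at [-0.0956  0.0001] 0.2048 -> d [-0.0337 -0.0002  0.1792] push axis(-x) station deg 0.1 F [ 1.2 -0.8  0.6] gap 0.0002 t 14.65
0.03 [[292.1, 224.8], [310.2, 252.1], [345.7, 240.4]]
0.037 [[295.2, 223.9], [313.4, 251.1], [348.7, 239.4]]
0.04 [[296.5, 223.5], [314.8, 250.6], [349.9, 239.0]]
```

View pics/z6.png

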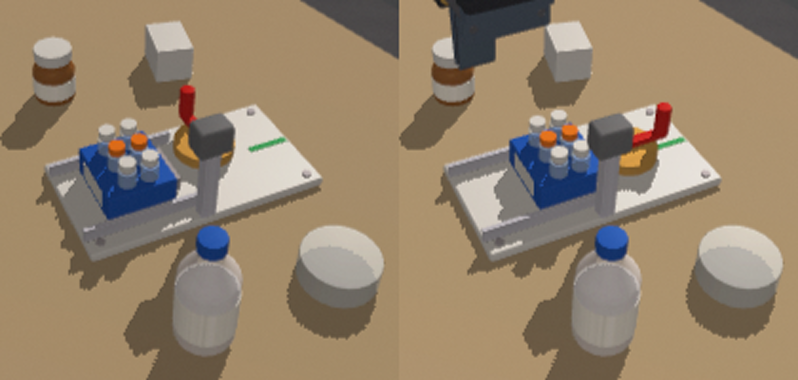

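View pics/z7.png

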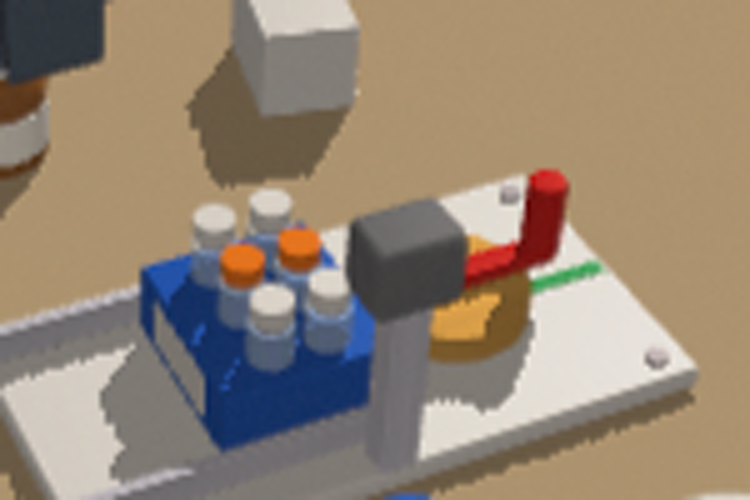

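The rear-left block corner is at about (298,224) against (296.5,223.5) predicted for 40 mm, and the lever is on the stripe. Bottle, jar, carton and dishes sit as before and the arm is clear. Handing in.

```bash
python3 -c "
from h import *
print(order.hand_in(), sense()['t'])"
```

```text
the job is handed in; nothing more can be done
the job is handed in; nothing more can be done
```

The lever now points along the green stripe and the carrier has been pushed forward to a firm stop. I handed the job in with the clock at about 14.7 s. The hand-in gives no verdict.

- **Lever:** I pushed the post round with closed fingertips, turning the tool with the lever about the cam axis. The force was about 4–7 N. The last pictures put the cam at about 0 rad, and it reached the stripe while the carrier was still back.
- **Carrier:** I pushed it from behind with about 4 N until it stopped, where the force rose to about 27 N. The fingertip position gives a slide of about 39 mm. The rear-left corner in the image agrees with about 40 mm. The rear-right corner read about 2.6 px lower, which would be about 5–6 mm less, but that edge is blurred, so I trusted the firm stop.
- **Bystanders:** in the side view before and after, the bottle, carton and dishes look unmoved. The gripper partly hides the jar in the last picture, but what shows is in place. The arm ended clear of everything, with the force reading near zero.
- **What went wrong:** my first push on the post, with the finger face at 45°, jammed and reached about 44 N (limit 60 N). I backed off and squared the face to the lever before going on.

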